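# Lock the bench shaker's platform with its slotted strap

### The arm

A 7-joint arm with a two-finger parallel gripper is mounted at the origin on the work surface. World frame = base frame: x ahead of the robot, y to its left, z up, the work surface at z = 0. Lengths are in m, angles in rad, forces in N, time in s.
With the tool pointing down it reaches from about 0.35 to 0.9 m from the base axis. Payload 7.2 kg.
Tool frame: the origin (TCP) lies at the very end of the fingers, on their centre line; the grasp point (between the pads) lies r.pinch_z behind it (r.pinch_z is the distance from the TCP to the grasp point, in m); z points along the fingers, y is the line along which they close (so a half turn about z gives the same grasp; the last joint's range is limited). The gripper opens to 88 mm and grips with 3 to 60 N. Pads are 20 mm wide; open, the fingers measure 115 mm over their backs; the gripper's body (75 mm by 178 mm) begins 61 mm behind the grasp point.
Start: joints at [1.054, 0.411, -0.013, 1.596, 0.006, 1.134, -0.082], TCP at [0.271, -0.563, 0.223] pointing down, gripper open.
Joint ranges: [-2.95, 2.95], [-0.29, 1.99], [-1.47, 1.44], [0.14, 2.54], [-1.03, 4.17], [0.13, 1.85], [-2.86, 2.86]. Speed limits (rad/s): [2.39, 2.39, 3.01, 3.01, 3.14, 3.14, 3.14].

### API

Orientations are given as a unit quaternion [x, y, z, w].
In Python, from station import r, vision, job gives the robot as it stands.
- The arm moves only by the tool carry_out, never from a script. Its argument "commands" is a list of rows, each an object of numbers: "x", "y", "z": the shift along the tool's x, y, z normalised to -1 to 1, where 1 is 0.4 m; "wx", "wy", "wz": the turn, a rotation vector about the tool's x, y, z normalised to -1 to 1, where 1 is 90 degrees. A call has 1 to 5 rows; each row is the pose to reach, as a shift and turn from the pose commanded when the call began, along the tool's axes at that moment; what a row does not reach only later rows make up. A row lasts 1/10 s, in which the tool goes at most 50 mm and 8.59 degrees, less where a joint would pass 70% of its speed; a pose out of reach is approached as far as the arm can. A call with a number of a shift or a turn outside -1 to 1 is refused whole. A call with a gripper value outside its range is refused whole. "grip" is the closure, from -1 (fully open) to 1 (shut), set as the call begins (left out, the last holds). The fingers move at their own pace and stop on an object; the grip force is fixed at half the most. Time passes only in rows, so rows that repeat a pose let the fingers close. It gives the time, the measured TCP pose, the force, the opening and the grip force at its end, in the units of the state.
- r.get_state(): the state, without advancing time (a new reading comes with each control period).
- vision.capture(name): name is "side" or "top"; returns a dict with "frame" (384x512x3 uint8, red, green, blue), "intrinsics" (3x3 intrinsics, pixels), "R" (3x3) and "t" (3): a world point X has camera coordinates R X + t. Camera axes: x right, y down, z forward; pixel columns grow to the right and rows downward; lengths in m; the calibration is good to about 2 mm. A picture is of the moment at which its call begins. There is no depth.
- job.finish_job(): hands the job in; it is judged then, once.
The state is a dict: "time": time; "joints": joint angles; "joint_velocities": joint speeds; "effort": joint torques, N m; "ee_pos": TCP position; "tool_rot": TCP orientation; "force": force on the tool from outside, world axes, zero at the start; "torque": the same for the moment, N m; "width": finger opening in m; "grip_force": force on a finger pad.
Only numpy, scipy, OpenCV 4.12 (cv2) and the standard library are available. Lean on these libraries where they do the work, as an engineer would, in place of code of your own. Each camera call takes 0.05 s, during which the arm holds its last target. There are 200 camera calls.

### The job

Lock the tube shaker for carrying: lift the slotted yellow strap by its orange tab off its blue rest, swing it about the loose bolt it hangs on and lower it so that its slot drops over the locking stud on the aluminium platform and the strap lies fully home and flat on the brass collar. The platform stops in a different place each time, so find the stud by eye or by touch; leave the strap lying there by itself, and leave everything else on the bench and on the shaker where it is.

Things in the scene. Friction and masses are not known exactly. Their poses are not given: they have to be found in the camera images.
- shaker: Fixed bench shaker: white housing, spanning x -130..190 mm, y -130..130 mm in its own frame, top face at 55 mm; keypad on the -x side. Origin on the table, z up. An aluminium platform (plate top at 60 mm) on its +y half carries the locking stud and, 83 to 119 mm to the stud's +x side, a blue block of capped tubes (110 mm long along y, top at 98 mm). A push under 50 N does not move the platform.
- pivot (a point): Pivot bolt on the shaker at (40, -70) mm of its frame: upright, 8 mm thick. This point is on its axis at 72 mm height, the top of the steel boss (18 mm across) that the strap's hole end lies on. A black hand nut, 22 mm across, from 94 to 103 mm height, keeps the strap on the bolt but lets it rise 17 mm, tilt some 20 degrees and swing freely. Axes as the shaker's.
- rest (a point): Middle of the top (72 mm height) of the blue parking rest on the shaker, 30 mm (shaker's x) by 90 mm (y). The strap starts lying level on it, pointing from the pivot along the shaker's -x, within 15 degrees. Axes as the shaker's.
- stud_middle (a point): NOT the stud: a fixed point of the shaker, 105 mm from the pivot along its +y, at 72 mm height. The stud stands up to 24 mm from here either way along the shaker's x (y offset 0), wherever the platform stopped; its place is not reported: see or feel it. Stud: upright steel pin 8 mm thick, top at 82 mm (last 1.5 mm tapered), on a brass collar 16 mm across with top at 72 mm, the strap's seat.
- strap_tab (a point): Middle of the upright orange grip tab of the loose yellow-painted steel strap (0.18 to 0.29 kg): grasp here. Tab: 24 mm long (strap's x), 10 mm thick (y), rising from the strap's top face (5 mm) to 50 mm above its underside. This point is 32 mm above the underside, 138 mm from the round hole's centre. Axes as the strap's: x from hole to tab, z up.
- strap_slot (a point): Centre of the strap's slot, on its underside, 105 mm from the round hole's centre; axes as the strap's. Strap 172 x 28 x 5 mm; round hole 12 mm (2 mm play round the bolt); slot closed at both ends, 26 mm along the strap, 11 mm wide. Home, this point is at 72 mm height and the strap level; beside the collar it tips lower, on top of the stud it stays higher.
- reagent: White loose reagent bottle, 52 mm across, 125 mm tall, origin at the middle of its base; leave alone.
- jar: Amber loose jar, 56 mm across, 80 mm tall, origin at the middle of its base; leave alone.
- beaker: Loose glass beaker, 68 mm across, 85 mm tall, origin at the middle of its base; leave alone.
- tipbox: Green loose pipette-tip box 85 x 120 x 55 mm, origin at the middle of its underside; leave alone.
- redcap: Red loose cap 36 mm across, 14 mm tall, lying on the shaker's housing, origin at the middle of its underside; leave alone.
- blackcap: Black loose cap 36 mm across, 14 mm tall, lying on the shaker's housing, origin at the middle of its underside; leave alone.
There are look-alikes about, which are no part of the job. Of the things shaped like the part that bears strap_tab, the yellow one is meant.

How it is judged:
On the way:
1. the strap's slot end has been lifted off the rest (height (world z) of strap_slot above 0.078 m), for 0.1 s.
At the end, for the whole second after the job is handed in: The strap lies by itself over the stud: its slot at seat height (72 mm, within 2.5 mm) and within the stud's range, level within 0.04 rad, at rest and released. (Beside the stud it would tip off the small collar; on top of it, it would stand too high.) (height (world z) of strap_slot between 0.0695 and 0.0745 m and angle between strap_slot's own z axis and vertical below 0.04 rad and y of strap_slot in the frame of shaker between 0.02 and 0.05 m and x of strap_slot in the frame of shaker between 0.011 and 0.069 m and y of strap_tab in the frame of shaker above 0.05 m and linear speed of strap below 0.02 m/s and contact force between strap and the fingers below 0.1 N); the robot touches nothing.
It fails at once if one of the loose things standing round the shaker is pushed more than 30 mm (distance of any of reagent, jar, beaker, tipbox from where it was at the start of the episode above 0.03 m).
It fails at once if one of the caps lying on the shaker is pushed more than 30 mm (distance of any of redcap, blackcap from where it was at the start of the episode above 0.03 m).
It also fails if it takes over 45 s, if anything falls off the work surface, if the arm or the gripper's body presses on something with over 40 N, if the wrist force passes 120 N, or if a joint passes its speed limit or range.

## Working session

There is one attempt and no reset: what is moved stays moved. The work goes in short steps, Python scripts to look and compute and a tool call to move; the robot and the scene stay as the last step left them, time stands still between calls to the robot, and variables do not carry over. Pictures are saved under pics/ and viewed, at most 10 in all, crops included, and the job is handed in when it is done.

Besides the shell and the picture viewer there is one more tool, called after "Emit:" as name(argument=value, ...), one argument or row to a line, values as JSON. carry_out: Moves the arm, as the interface text tells. Scaled input: -1 to 1 covers 0.4 m each way for a shift and 90 degrees each way for a turn. Its arguments: {"type":"object","properties":{"commands":{"type":"array","items":{"type":"object","properties":{"x":{"type":"number","minimum":-1,"maximum":1},"y":{"type":"number","minimum":-1,"maximum":1},"z":{"type":"number","minimum":-1,"maximum":1},"wx":{"type":"number","minimum":-1,"maximum":1},"wy":{"type":"number","minimum":-1,"maximum":1},"wz":{"type":"number","minimum":-1,"maximum":1}}}},"grip":{"type":"number"}},"required":["commands"]}

```bash
mkdir -p pics; cat > h.py <<'E'
import numpy as np, cv2, json
from station import r, vision, job
from scipy.spatial.transform import Rotation as Ro
def snap(n,f):
    c=vision.capture(n); cv2.imwrite('pics/'+f+'.png',c['frame'][:,:,::-1]); 
    np.savez('pics/'+f+'.npz',K=c['intrinsics'],R=c['R'],t=c['t'],frame=c['frame']); return c
def ld(f): return np.load('pics/'+f+'.npz')
def ray(c,u,v,z):
    R=c['R'];o=-R.T@c['t'];d=R.T@np.linalg.inv(c['K'])@np.array([u,v,1.]);return o+d*(z-o[2])/d[2]
def proj(c,X):
    p=c['K']@(c['R']@np.array(X)+c['t']);return p[:2]/p[2]
E
python3 -c "
from h import *
a=snap('top','t0')['frame'];b=snap('side','s0')['frame']
s=r.get_state();print(s['time'],s['ee_pos'],s['tool_rot'],s['width'],r.pinch_z)
for n in ('t0','s0'):
  c=ld(n);print(n,-c['R'].T@c['t'],c['R'].round(2).tolist())
im=cv2.imread('pics/t0.png');cv2.imwrite('pics/t0b.png',cv2.resize(im,(800,600)))
im=cv2.imread('pics/s0.png');cv2.imwrite('pics/s0b.png',cv2.resize(im,(800,600)))
"
```

```text
0.1 [ 0.27095407 -0.56270755  0.22191911] [ 9.74920033e-01  2.22554316e-01 -2.15275913e-04 -6.77762845e-04] 0.08783604562762727 0.0187
t0 [ 0.37759511 -0.09766663  1.37647821] [[-0.02, -1.0, -0.01], [-0.98, 0.03, -0.18], [0.18, 0.01, -0.98]]
s0 [0.3248281  0.51090145 0.82081503] [[-0.9, -0.43, -0.01], [-0.32, 0.68, -0.65], [0.29, -0.58, -0.76]]
```

View pics/t0b.png

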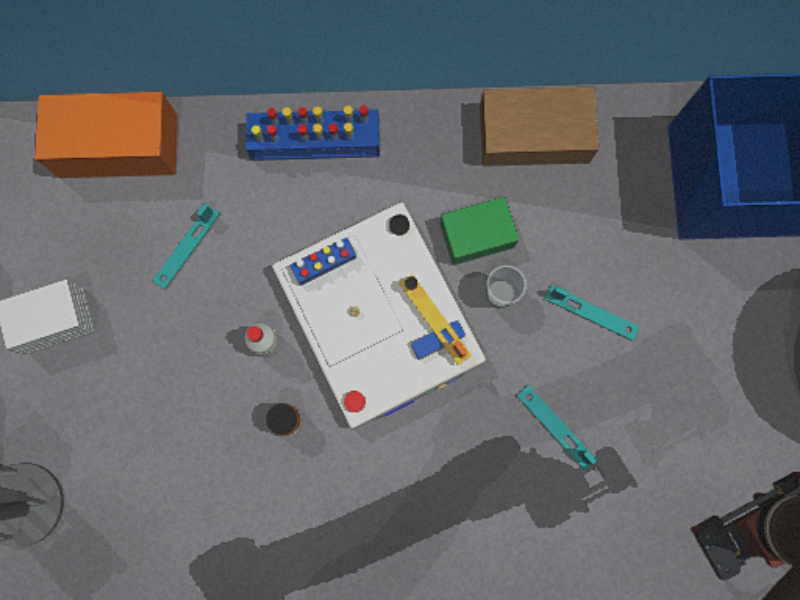

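View pics/s0b.png

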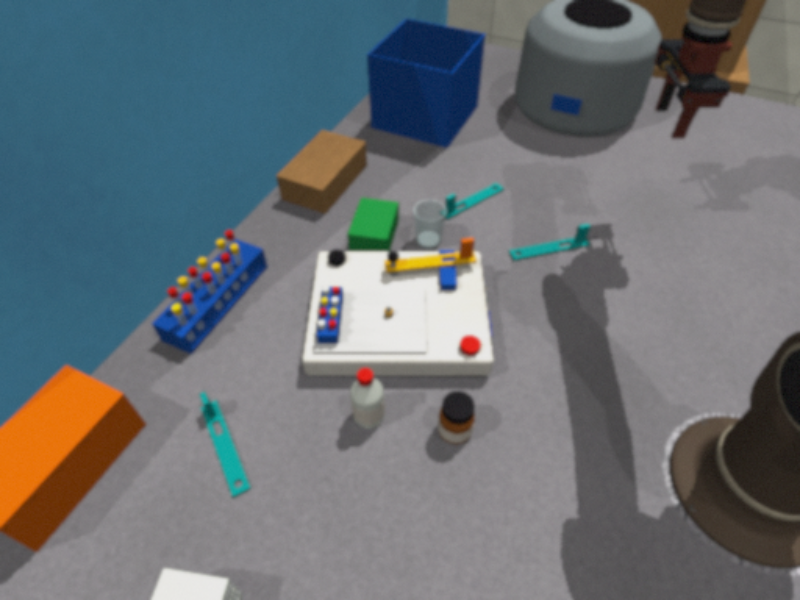

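The yellow strap with the orange tab is at about (435,318) in the top view (800 px scale), with its tab at (458,350). The look-alikes are three teal straps at (187,245), (592,312) and (557,427). By colour I choose the yellow one. The black nut is at (411,283), the brass collar and stud at (354,311), and the tube block at (323,260).

```bash
cat > m.py <<'E'
from h import *
def cen(f,lo,hi,box):
    fr=ld(f)['frame'];h=cv2.cvtColor(fr,cv2.COLOR_RGB2HSV);m=cv2.inRange(h,lo,hi)
    k=np.zeros_like(m);x0,y0,x1,y1=[int(b*.64) for b in box];k[y0:y1,x0:x1]=m[y0:y1,x0:x1]
    n,l,s,c=cv2.connectedComponentsWithStats(k)
    i=1+np.argmax(s[1:,4]);return c[i],s[i]
t=ld('t0');s=ld('s0')
def tri(a,b):
    P=[c['K']@np.c_[c['R'],c['t']] for c in(t,s)]
    X=cv2.triangulatePoints(P[0],P[1],np.array(a,float),np.array(b,float));return (X[:3]/X[3]).ravel()
B={'nut':((0,0,0),(180,255,70),(400,270,422,295),(383,248,402,268)),
'tab':((3,150,80),(15,255,255),(440,335,475,365),(455,233,480,262)),
'brass':((8,60,40),(32,255,255),(340,300,368,322),(378,300,400,322)),
'yellow':((18,150,80),(32,255,255),(395,265,480,370),(380,240,485,280))}
for k,(lo,hi,b1,b2) in B.items():
    c1,s1=cen('t0',lo,hi,b1);c2,s2=cen('s0',lo,hi,b2)
    print(k,c1.round(1),s1,c2.round(1),s2,'tri',tri(c1,c2).round(4))
fr=t['frame'];w=cv2.inRange(fr,(150,150,150),(255,255,255));w=cv2.morphologyEx(w,cv2.MORPH_CLOSE,np.ones((25,25)))
n,l,st,c=cv2.connectedComponentsWithStats(w);i=l[int(330*.64),int(310*.64)+15]
ct=max(cv2.findContours((l==i).astype(np.uint8),0,2)[0],key=cv2.contourArea)
q=cv2.approxPolyDP(ct,12,True)[:,0];print('corners',[(x.tolist(),ray(t,*x,.055)[:2].round(3).tolist()) for x in q])
im=cv2.resize(cv2.imread('pics/t0.png')[165:250,195:310],(805-5,591),interpolation=2);cv2.imwrite('pics/c1.png',im)
im=cv2.resize(cv2.imread('pics/s0.png')[145:245,190:320],(780,600),interpolation=2);cv2.imwrite('pics/c2.png',im)
E
python3 m.py
```

```text
nut [263.  180.7] [260 177   7   8  47] [251.  163.9] [249 161   5   7  24] tri [ 0.6512 -0.1196  0.0988]
tab [294.6 222.8] [291 219   8   9  36] [298.4 158.1] [295 153   8  12  74] tri [ 0.5374 -0.1981  0.0997]
brass [226.6 198.6] [224 196   6   6  25] [248.2 199.7] [246 198   6   5  23] tri [ 0.6117 -0.0214  0.0662]
yellow [277.6 203.7] [256 179  46  54 466] [272.2 167.7] [247 162  57  12 331] tri [ 0.5957 -0.1566  0.0712]
corners [([334, 175], [0.671, -0.314]), ([287, 185], [0.646, -0.185]), ([254, 130], [0.804, -0.1]), ([174, 170], [0.696, 0.122]), ([181, 208], [0.591, 0.102]), ([164, 224], [0.549, 0.148]), ([198, 219], [0.56, 0.057]), ([226, 273], [0.415, -0.016]), ([309, 231], [0.52, -0.239]), ([304, 195], [0.618, -0.23])]
```

View pics/c1.png

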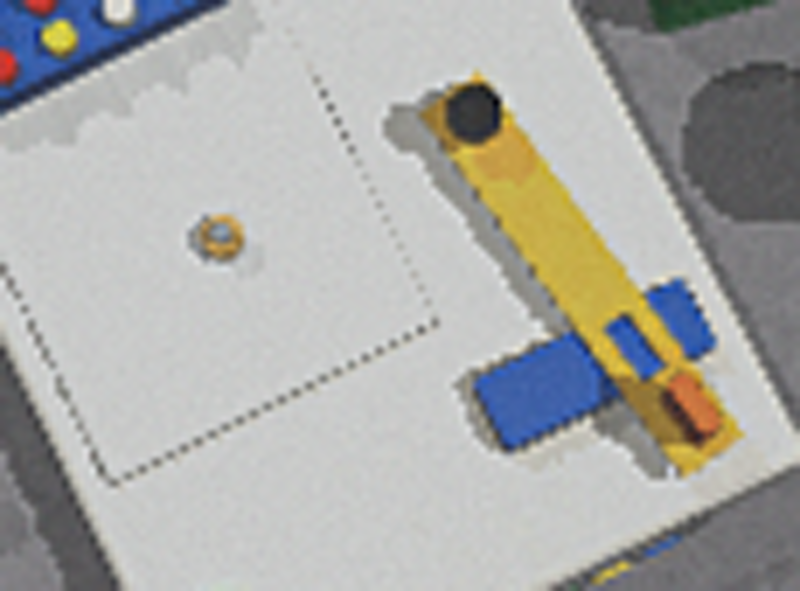

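View pics/c2.png

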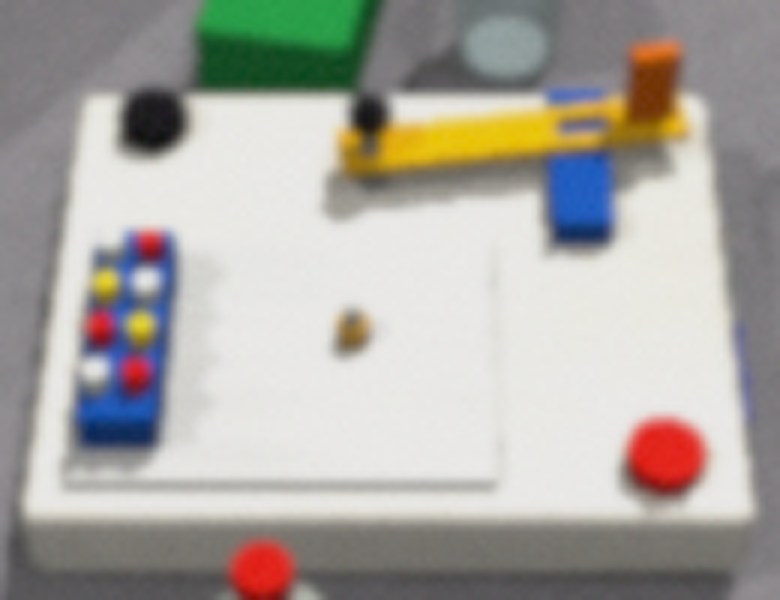

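The crops confirm the choice. In the top crop the yellow strap's orange tab is at (693,407), the nut at (473,112) and the steel stud on its brass collar at (220,238). The side crop agrees: tab at (655,85), stud at (352,328). From the triangulated points, the tab lies 138 mm and the stud 105.8 mm from the pivot, which matches the description.

```bash
cat > plan.py <<'E'
from h import *
PV=np.array([.6512,-.1196,.072])
def rot(yaw,pitch=0):
    a=np.radians(yaw);x=np.array([np.cos(a),np.sin(a),0]);y=np.array([np.sin(a),-np.cos(a),0])
    return Ro.from_matrix(np.c_[x,y,[0,0,-1]])*Ro.from_euler('y',pitch,degrees=True)  # +pitch: tool x tips up
def strap(yaw,pitch=0,lift=0,h=.014,L=.138):
    """TCP pose with the strap at yaw/pitch about the hole; h = TCP height over underside"""
    a=np.radians(yaw);p=np.radians(pitch);d=np.array([np.cos(a),np.sin(a),0]);k=np.array([0,0,1])
    return PV+lift*k+L*(np.cos(p)*d+np.sin(p)*k)+h*(np.cos(p)*k-np.sin(p)*d), rot(yaw,pitch)
def cur():
    s=r.get_state();return np.array(s['ee_pos']),Ro.from_quat(s['tool_rot'])
def rel(c,t):
    d=c[1].inv().apply(np.array(t[0])-c[0])/.4;w=(c[1].inv()*t[1]).as_rotvec()/(np.pi/2)
    return dict(zip(('x','y','z','wx','wy','wz'),[float(round(v,3)) for v in (*d,*w)]))
E
python3 -c "
from plan import *
c=cur();print(r.get_state()['joints'])
p1,_=strap(214.6);p1[2]=.17
for i in range(1,6):
  f=i/5;t=(c[0] if i==1 else t[0])+0
  yaw=25.7+f*188.9; g=(cur()[0]*(1-min(1,f*1.25))+p1*min(1,f*1.25), rot(yaw)); print(rel(c,g), g[0].round(3),yaw); c=g;t=g
g=strap(214.6);print(rel(c,g))
x=strap(214.6,7,.006);print(x[0],strap(214.6)[0], rot(214.6,7).as_matrix()[:,0])
"
```

```text
[ 1.05377871  0.41178666 -0.01272272  1.59694749  0.00562411  1.13431652
 -0.08219423]
{'x': 0.249, 'y': -0.133, 'z': 0.033, 'wx': -0.001, 'wy': -0.0, 'wz': -0.42} [ 0.338 -0.472  0.209] 63.480000000000004
{'x': 0.278, 'y': 0.047, 'z': 0.032, 'wx': 0.0, 'wy': 0.0, 'wz': -0.42} [ 0.404 -0.38   0.196] 101.26
{'x': 0.191, 'y': 0.208, 'z': 0.032, 'wx': 0.0, 'wy': 0.0, 'wz': -0.42} [ 0.471 -0.289  0.183] 139.04
{'x': 0.024, 'y': 0.281, 'z': 0.032, 'wx': 0.0, 'wy': 0.0, 'wz': -0.42} [ 0.538 -0.198  0.17 ] 176.82
{'x': 0.0, 'y': 0.0, 'z': 0.0, 'wx': 0.0, 'wy': 0.0, 'wz': -0.42} [ 0.538 -0.198  0.17 ] 214.6
{'x': 0.0, 'y': 0.0, 'z': 0.21, 'wx': 0.0, 'wy': 0.0, 'wz': 0.0}
[ 0.5398583  -0.1964095   0.10871362] [ 0.53760718 -0.19796244  0.086     ] [-0.81700083 -0.56361112  0.12186934]
```

Emit:
carry_out(
  commands=[
    {"x": 0.25, "y": -0.13, "z": 0.03, "wz": -0.42},
    {"x": 0.25, "y": -0.13, "z": 0.03, "wz": -0.42},
    {"x": 0.25, "y": -0.13, "z": 0.03, "wz": -0.42},
    {"x": 0.25, "y": -0.13, "z": 0.03, "wz": -0.42},
    {"x": 0.25, "y": -0.13, "z": 0.03, "wz": -0.42},
  ],
  grip=-1,
)

```text
validation failed for argument at $.co...
```

Emit:
carry_out(
  commands=[
    {"x": 0.28, "y": 0.05, "z": 0.03, "wz": -0.42},
    {"x": 0.28, "y": 0.05, "z": 0.03, "wz": -0.42},
    {"x": 0.28, "y": 0.05, "z": 0.03, "wz": -0.42},
    {"x": 0.28, "y": 0.05, "z": 0.03, "wz": -0.42},
    {"x": 0.28, "y": 0.05, "z": 0.03, "wz": -0.42},
  ],
)

```text
validation failed for argument at $.co...
```

Emit:
carry_out(
  commands=[
    {"x": 0.19, "y": 0.21, "z": 0.03, "wz": -0.42},
    {"x": 0.19, "y": 0.21, "z": 0.03, "wz": -0.42},
    {"x": 0.19, "y": 0.21, "z": 0.03, "wz": -0.42},
    {"x": 0.19, "y": 0.21, "z": 0.03, "wz": -0.42},
    {"x": 0.19, "y": 0.21, "z": 0.03, "wz": -0.42},
  ],
)

```text
validation failed for argument at $.co...
```

Emit:
carry_out(
  commands=[
    {"x": 0.02, "y": 0.28, "z": 0.03, "wz": -0.42},
    {"x": 0.02, "y": 0.28, "z": 0.03, "wz": -0.42},
    {"x": 0.02, "y": 0.28, "z": 0.03, "wz": -0.42},
    {"x": 0.02, "y": 0.28, "z": 0.03, "wz": -0.42},
    {"x": 0.02, "y": 0.28, "z": 0.03, "wz": -0.42},
  ],
)

```text
validation failed for argument at $.co...
```

Emit:
carry_out(
  commands=[
    {"wz": -0.42},
    {"wz": -0.42},
    {"wz": -0.42},
    {"wz": -0.42},
    {"wz": -0.42},
  ],
)

```text
validation failed for argument at $.co...
```

```bash
python3 -c "
from plan import *
s=r.get_state();print(s['time'],s['joints'],s['ee_pos']);g=strap(214.6);print(rel(cur(),g))
c=snap('side','s1');snap('top','t1');f=c['frame'][120:220,240:370];cv2.imwrite('pics/c3.png',cv2.resize(f[:,:,::-1],(780,600)))
"
```

```text
0.1 [ 1.05377871  0.41178666 -0.01272272  1.59694749  0.00562411  1.13431652
 -0.08219423] [ 0.27095407 -0.56270755  0.22191911]
{'x': 0.996, 'y': -0.532, 'z': 0.34, 'wx': 0.0, 'wy': 0.001, 'wz': 1.901}
```

View pics/c3.png

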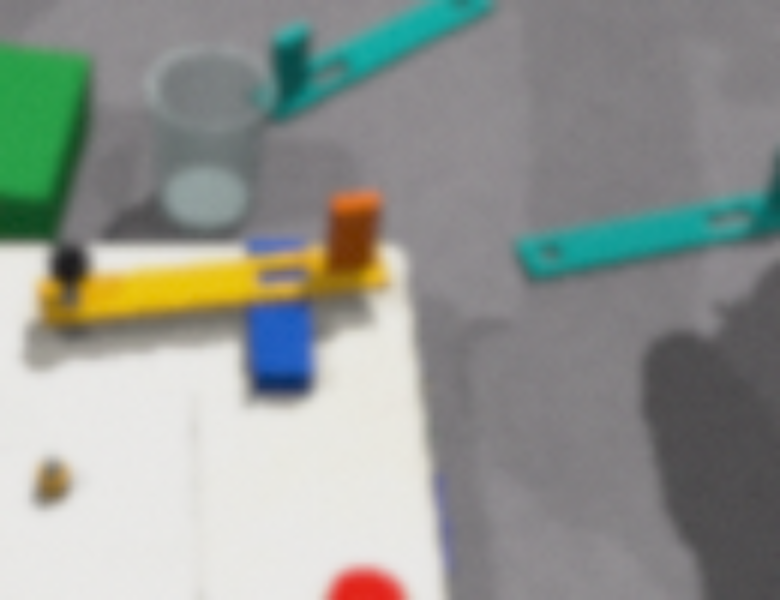

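The moves were refused and nothing moved. The crop shows the same scene, with the tab at (355,230). I'll try again with all six numbers in each row.

Emit:
carry_out(
  commands=[
    {"x": 0.25, "y": -0.13, "z": 0.03, "wx": 0, "wy": 0, "wz": -0.42},
    {"x": 0.25, "y": -0.13, "z": 0.03, "wx": 0, "wy": 0, "wz": -0.42},
    {"x": 0.25, "y": -0.13, "z": 0.03, "wx": 0, "wy": 0, "wz": -0.42},
    {"x": 0.25, "y": -0.13, "z": 0.03, "wx": 0, "wy": 0, "wz": -0.42},
    {"x": 0.25, "y": -0.13, "z": 0.03, "wx": 0, "wy": 0, "wz": -0.42},
  ],
  grip=-1,
)

```text
time: 0.7
ee_pos: [0.3392, -0.4721, 0.2106]
tool_rot: [0.848, 0.529, 0.0, -0.0]
force: [0.2, 0.2, -0.5]
width: 0.088
grip_force: 0.0
```

Giving all six numbers works, and the turn goes the expected way.

Emit:
carry_out(
  commands=[
    {"x": 0.28, "y": 0.05, "z": 0.03, "wx": 0, "wy": 0, "wz": -0.42},
    {"x": 0.28, "y": 0.05, "z": 0.03, "wx": 0, "wy": 0, "wz": -0.42},
    {"x": 0.28, "y": 0.05, "z": 0.03, "wx": 0, "wy": 0, "wz": -0.42},
    {"x": 0.28, "y": 0.05, "z": 0.03, "wx": 0, "wy": 0, "wz": -0.42},
    {"x": 0.28, "y": 0.05, "z": 0.03, "wx": 0, "wy": 0, "wz": -0.42},
  ],
)

```text
time: 1.2
ee_pos: [0.407, -0.3807, 0.1985]
tool_rot: [0.631, 0.776, 0.0, -0.0]
force: [-0.2, -0.1, 0.3]
width: 0.0878
grip_force: 0.0
```

Emit:
carry_out(
  commands=[
    {"x": 0.19, "y": 0.21, "z": 0.03, "wx": 0, "wy": 0, "wz": -0.42},
    {"x": 0.19, "y": 0.21, "z": 0.03, "wx": 0, "wy": 0, "wz": -0.42},
    {"x": 0.19, "y": 0.21, "z": 0.03, "wx": 0, "wy": 0, "wz": -0.42},
    {"x": 0.19, "y": 0.21, "z": 0.03, "wx": 0, "wy": 0, "wz": -0.42},
    {"x": 0.19, "y": 0.21, "z": 0.03, "wx": 0, "wy": 0, "wz": -0.42},
  ],
)

```text
time: 1.7
ee_pos: [0.4744, -0.2897, 0.1864]
tool_rot: [0.346, 0.938, 0.0, -0.0]
force: [0.3, -0.2, -0.7]
width: 0.0877
grip_force: 0.0
```

Emit:
carry_out(
  commands=[
    {"x": 0.02, "y": 0.28, "z": 0.03, "wx": 0, "wy": 0, "wz": -0.42},
    {"x": 0.02, "y": 0.28, "z": 0.03, "wx": 0, "wy": 0, "wz": -0.42},
    {"x": 0.02, "y": 0.28, "z": 0.03, "wx": 0, "wy": 0, "wz": -0.42},
    {"x": 0.02, "y": 0.28, "z": 0.03, "wx": 0, "wy": 0, "wz": -0.42},
    {"x": 0.02, "y": 0.28, "z": 0.03, "wx": 0, "wy": 0, "wz": -0.42},
  ],
)

```text
time: 2.2
ee_pos: [0.5415, -0.1997, 0.1742]
tool_rot: [0.023, 1.0, 0.0, -0.0]
force: [-0.7, 0.0, -0.2]
width: 0.0881
grip_force: 0.0
```

Emit:
carry_out(
  commands=[
    {"x": 0, "y": 0, "z": 0, "wx": 0, "wy": 0, "wz": -0.42},
    {"x": 0, "y": 0, "z": 0, "wx": 0, "wy": 0, "wz": -0.42},
    {"x": 0, "y": 0, "z": 0, "wx": 0, "wy": 0, "wz": -0.42},
    {"x": 0, "y": 0, "z": 0, "wx": 0, "wy": 0, "wz": -0.42},
    {"x": 0, "y": 0, "z": 0, "wx": 0, "wy": 0, "wz": -0.42},
  ],
)

```text
time: 2.7
ee_pos: [0.5411, -0.2008, 0.1744]
tool_rot: [-0.301, 0.954, 0.0, -0.0]
force: [0.4, -0.2, 0.5]
width: 0.0876
grip_force: 0.0
```

```bash
python3 -c "
from plan import *
s=r.get_state();print(s['time'],s['joints'],s['ee_pos']);g=strap(214.6);print(rel(cur(),g))
"
```

```text
2.7 [ 0.87774094  0.50920481 -0.83128827  1.73059569  0.41819609  1.0894396
  2.09305653] [ 0.54109313 -0.2008261   0.1743959 ]
{'x': 0.003, 'y': 0.011, 'z': 0.221, 'wx': 0.0, 'wy': -0.0, 'wz': 0.005}
```

Next: centre over the tab, go down 88 mm, and close.

Emit:
carry_out(
  commands=[
    {"x": 0, "y": 0.01, "z": 0.08, "wx": 0, "wy": 0, "wz": 0.005},
    {"x": 0, "y": 0.01, "z": 0.15, "wx": 0, "wy": 0, "wz": 0.005},
    {"x": 0, "y": 0.01, "z": 0.2, "wx": 0, "wy": 0, "wz": 0.005},
    {"x": 0, "y": 0.01, "z": 0.22, "wx": 0, "wy": 0, "wz": 0.005},
    {"x": 0, "y": 0.01, "z": 0.22, "wx": 0, "wy": 0, "wz": 0.005},
  ],
)

```text
time: 3.2
ee_pos: [0.5384, -0.1972, 0.0857]
tool_rot: [-0.295, 0.956, 0.001, -0.001]
force: [-0.4, -0.5, -0.2]
width: 0.0878
grip_force: 0.0
```

Emit:
carry_out(
  commands=[
    {"x": 0, "y": 0, "z": 0, "wx": 0, "wy": 0, "wz": 0},
    {"x": 0, "y": 0, "z": 0, "wx": 0, "wy": 0, "wz": 0},
    {"x": 0, "y": 0, "z": 0, "wx": 0, "wy": 0, "wz": 0},
    {"x": 0, "y": 0, "z": 0, "wx": 0, "wy": 0, "wz": 0},
    {"x": 0, "y": 0, "z": 0, "wx": 0, "wy": 0, "wz": 0},
  ],
  grip=1,
)

```text
time: 3.7
ee_pos: [0.5391, -0.1975, 0.087]
tool_rot: [-0.295, 0.956, -0.0, 0.0]
force: [0.4, -0.6, 0.4]
width: 0.0516
grip_force: 0.0
```

Emit:
carry_out(
  commands=[
    {"x": 0, "y": 0, "z": 0, "wx": 0, "wy": 0, "wz": 0},
    {"x": 0, "y": 0, "z": 0, "wx": 0, "wy": 0, "wz": 0},
    {"x": 0, "y": 0, "z": 0, "wx": 0, "wy": 0, "wz": 0},
  ],
)

```text
time: 4.0
ee_pos: [0.539, -0.1973, 0.0867]
tool_rot: [-0.295, 0.956, -0.0, 0.0]
force: [-0.0, -0.1, 0.1]
width: 0.0272
grip_force: 0.0
```

```bash
python3 -c "
from plan import *
s=r.get_state();print(s['time'],s['joints'],s['ee_pos'],s['width'],s['force'],s['torque']);c=cur();print('lift',rel(c,strap(214.6,7,.006)))
c=strap(214.6,7,.006)
for k in range(5):
  y0=214.6-20.54*k;print(y0,[rel(strap(y0,7,.006),strap(y0-20.54*f,7,.006)) for f in (.25,.5,.75,1)])
"
```

```text
4.0 [ 0.82370272  0.60251647 -0.7664176   1.81837656  0.51244546  0.93012134
  1.99756232] [ 0.538996   -0.19734258  0.08667038] 0.027230966052784876 [-0.02868466 -0.12368659  0.11714133] [ 0.14578337 -0.09625538 -0.00884702]
lift {'x': -0.003, 'y': 0.001, 'z': -0.055, 'wx': 0.0, 'wy': 0.078, 'wz': -0.004}
214.6 [{'x': -0.001, 'y': 0.03, 'z': -0.0, 'wx': -0.007, 'wy': -0.0, 'wz': 0.057}, {'x': -0.005, 'y': 0.06, 'z': -0.001, 'wx': -0.014, 'wy': 0.0, 'wz': 0.113}, {'x': -0.012, 'y': 0.09, 'z': -0.001, 'wx': -0.021, 'wy': 0.0, 'wz': 0.17}, {'x': -0.021, 'y': 0.119, 'z': -0.003, 'wx': -0.028, 'wy': 0.0, 'wz': 0.227}]
194.06 [{'x': -0.001, 'y': 0.03, 'z': -0.0, 'wx': -0.007, 'wy': 0.0, 'wz': 0.057}, {'x': -0.005, 'y': 0.06, 'z': -0.001, 'wx': -0.014, 'wy': 0.0, 'wz': 0.113}, {'x': -0.012, 'y': 0.09, 'z': -0.001, 'wx': -0.021, 'wy': 0.0, 'wz': 0.17}, {'x': -0.021, 'y': 0.119, 'z': -0.003, 'wx': -0.028, 'wy': -0.0, 'wz': 0.227}]
173.51999999999998 [{'x': -0.001, 'y': 0.03, 'z': -0.0, 'wx': -0.007, 'wy': 0.0, 'wz': 0.057}, {'x': -0.005, 'y': 0.06, 'z': -0.001, 'wx': -0.014, 'wy': 0.0, 'wz': 0.113}, {'x': -0.012, 'y': 0.09, 'z': -0.001, 'wx': -0.021, 'wy': 0.0, 'wz': 0.17}, {'x': -0.021, 'y': 0.119, 'z': -0.003, 'wx': -0.028, 'wy': 0.0, 'wz': 0.227}]
152.98 [{'x': -0.001, 'y': 0.03, 'z': -0.0, 'wx': -0.007, 'wy': 0.0, 'wz': 0.057}, {'x': -0.005, 'y': 0.06, 'z': -0.001, 'wx': -0.014, 'wy': 0.0, 'wz': 0.113}, {'x': -0.012, 'y': 0.09, 'z': -0.001, 'wx': -0.021, 'wy': 0.0, 'wz': 0.17}, {'x': -0.021, 'y': 0.119, 'z': -0.003, 'wx': -0.028, 'wy': 0.0, 'wz': 0.227}]
132.44 [{'x': -0.001, 'y': 0.03, 'z': -0.0, 'wx': -0.007, 'wy': -0.0, 'wz': 0.057}, {'x': -0.005, 'y': 0.06, 'z': -0.001, 'wx': -0.014, 'wy': 0.0, 'wz': 0.113}, {'x': -0.012, 'y': 0.09, 'z': -0.001, 'wx': -0.021, 'wy': -0.0, 'wz': 0.17}, {'x': -0.021, 'y': 0.119, 'z': -0.003, 'wx': -0.028, 'wy': 0.0, 'wz': 0.227}]
```

Emit:
carry_out(
  commands=[
    {"x": 0, "y": 0, "z": 0, "wx": 0, "wy": 0, "wz": 0},
    {"x": 0, "y": 0, "z": 0, "wx": 0, "wy": 0, "wz": 0},
    {"x": 0, "y": 0, "z": 0, "wx": 0, "wy": 0, "wz": 0},
    {"x": 0, "y": 0, "z": 0, "wx": 0, "wy": 0, "wz": 0},
  ],
)

```text
time: 4.4
ee_pos: [0.5388, -0.1972, 0.0866]
tool_rot: [-0.295, 0.956, 0.0, -0.0]
force: [-0.9, 0.6, 0.6]
width: 0.0099
grip_force: 30.0
```

Emit:
carry_out(
  commands=[
    {"x": 0, "y": 0, "z": -0.011, "wx": 0, "wy": 0.016, "wz": 0},
    {"x": -0.001, "y": 0, "z": -0.022, "wx": 0, "wy": 0.032, "wz": 0},
    {"x": -0.002, "y": 0, "z": -0.033, "wx": 0, "wy": 0.048, "wz": 0},
    {"x": -0.003, "y": 0, "z": -0.044, "wx": 0, "wy": 0.064, "wz": 0},
    {"x": -0.003, "y": 0, "z": -0.055, "wx": 0, "wy": 0.078, "wz": 0},
  ],
)

```text
time: 4.9
ee_pos: [0.5398, -0.1966, 0.1084]
tool_rot: [-0.294, 0.954, -0.018, -0.059]
force: [-0.2, -0.2, -3.2]
width: 0.0099
grip_force: 30.0
```

```bash
python3 -c "
from plan import *
s=r.get_state();print(s['time'],s['ee_pos'],s['width'],s['grip_force'],s['force'],s['torque']);print(rel(cur(),strap(214.6,7,.006)))
c=snap('side','s2');f=c['frame'][80:230,220:415];cv2.imwrite('pics/c4.png',cv2.resize(f[:,:,::-1],(780,600)))
"
```

```text
4.9 [ 0.53978164 -0.19663988  0.10842658] 0.009925812723810002 29.990322589874268 [-0.1870967  -0.21972648 -3.15523527] [ 0.08566953 -0.16373201 -0.03896495]
{'x': -0.0, 'y': 0.0, 'z': -0.001, 'wx': 0.001, 'wy': -0.001, 'wz': -0.004}
```

View pics/c4.png

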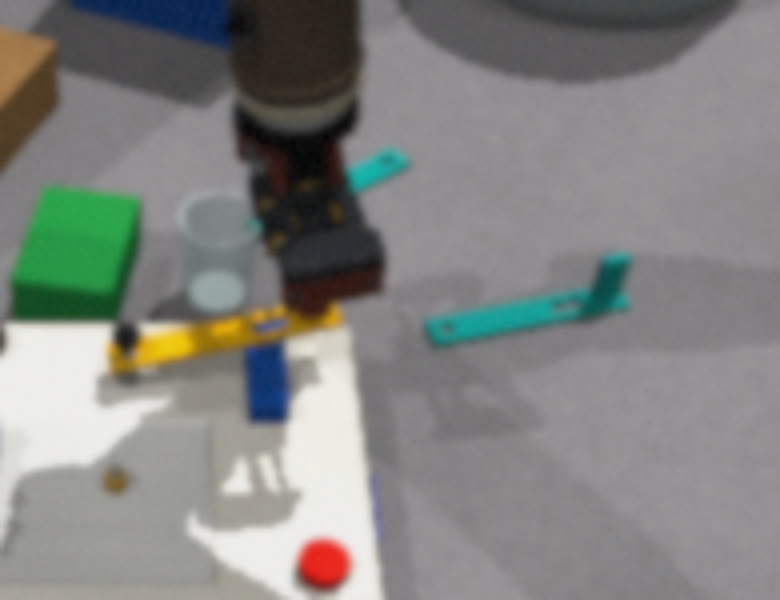

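The crop shows the strap held at about (320,290), lifted and tilted, with its outer end clear of the rest at (268,345) and the hole end under the nut at (125,340). I'll swing the first 20°.

Emit:
carry_out(
  commands=[
    {"x": -0.001, "y": 0.03, "z": 0, "wx": -0.007, "wy": 0, "wz": 0.057},
    {"x": -0.005, "y": 0.06, "z": -0.001, "wx": -0.014, "wy": 0, "wz": 0.113},
    {"x": -0.012, "y": 0.09, "z": -0.001, "wx": -0.021, "wy": 0, "wz": 0.17},
    {"x": -0.021, "y": 0.119, "z": -0.003, "wx": -0.028, "wy": 0, "wz": 0.227},
    {"x": -0.021, "y": 0.119, "z": -0.003, "wx": -0.028, "wy": 0, "wz": 0.227},
  ],
)

```text
time: 5.45
ee_pos: [0.5198, -0.1513, 0.1086]
tool_rot: [-0.119, 0.991, -0.007, -0.061]
force: [0.9, -0.3, -2.8]
width: 0.0099
grip_force: 30.0
```

Emit:
carry_out(
  commands=[
    {"x": -0.001, "y": 0.03, "z": 0, "wx": -0.007, "wy": 0, "wz": 0.057},
    {"x": -0.005, "y": 0.06, "z": -0.001, "wx": -0.014, "wy": 0, "wz": 0.113},
    {"x": -0.012, "y": 0.09, "z": -0.001, "wx": -0.021, "wy": 0, "wz": 0.17},
    {"x": -0.021, "y": 0.119, "z": -0.003, "wx": -0.028, "wy": 0, "wz": 0.227},
    {"x": -0.021, "y": 0.119, "z": -0.003, "wx": -0.028, "wy": 0, "wz": 0.227},
  ],
)

```text
time: 5.95
ee_pos: [0.5174, -0.1035, 0.1089]
tool_rot: [0.059, 0.996, 0.004, -0.061]
force: [-0.1, -0.2, -3.1]
width: 0.0096
grip_force: 30.0
```

```bash
python3 -c "
from plan import *
s=r.get_state();print(s['time'],s['joints'],s['ee_pos'],s['width'],s['grip_force'],s['force'],s['torque']);print(rel(cur(),strap(173.52,7,.006)))
"
```

```text
5.95 [ 0.57764882  0.52927147 -0.63280966  1.81614902  0.33575081  1.03686366
  1.25338689] [ 0.51741716 -0.10354287  0.10894388] 0.009614407219643704 29.99186933040619 [-0.10267509 -0.21541558 -3.08123297] [ 0.01934582 -0.23590123  0.00653239]
{'x': 0.001, 'y': -0.002, 'z': 0.001, 'wx': 0.001, 'wy': 0.0, 'wz': -0.003}
```

The forces stay small, so I'll go on to 111.9° in three more steps.

Emit:
carry_out(
  commands=[
    {"x": -0.001, "y": 0.03, "z": 0, "wx": -0.007, "wy": 0, "wz": 0.057},
    {"x": -0.005, "y": 0.06, "z": -0.001, "wx": -0.014, "wy": 0, "wz": 0.113},
    {"x": -0.012, "y": 0.09, "z": -0.001, "wx": -0.021, "wy": 0, "wz": 0.17},
    {"x": -0.021, "y": 0.119, "z": -0.003, "wx": -0.028, "wy": 0, "wz": 0.227},
    {"x": -0.021, "y": 0.119, "z": -0.003, "wx": -0.028, "wy": 0, "wz": 0.227},
  ],
)

```text
time: 6.45
ee_pos: [0.5318, -0.0577, 0.1091]
tool_rot: [0.235, 0.97, 0.015, -0.059]
force: [-0.2, -0.4, -3.4]
width: 0.0101
grip_force: 30.0
```

Emit:
carry_out(
  commands=[
    {"x": -0.001, "y": 0.03, "z": 0, "wx": -0.007, "wy": 0, "wz": 0.057},
    {"x": -0.005, "y": 0.06, "z": -0.001, "wx": -0.014, "wy": 0, "wz": 0.113},
    {"x": -0.012, "y": 0.09, "z": -0.001, "wx": -0.021, "wy": 0, "wz": 0.17},
    {"x": -0.021, "y": 0.119, "z": -0.003, "wx": -0.028, "wy": 0, "wz": 0.227},
    {"x": -0.021, "y": 0.119, "z": -0.003, "wx": -0.028, "wy": 0, "wz": 0.227},
  ],
)

```text
time: 6.95
ee_pos: [0.5614, -0.0199, 0.1092]
tool_rot: [0.405, 0.912, 0.025, -0.056]
force: [0.4, -0.6, -3.3]
width: 0.0098
grip_force: 30.0
```

Emit:
carry_out(
  commands=[
    {"x": -0.001, "y": 0.03, "z": 0, "wx": -0.007, "wy": 0, "wz": 0.057},
    {"x": -0.005, "y": 0.06, "z": -0.001, "wx": -0.014, "wy": 0, "wz": 0.113},
    {"x": -0.012, "y": 0.09, "z": -0.001, "wx": -0.021, "wy": 0, "wz": 0.17},
    {"x": -0.021, "y": 0.119, "z": -0.003, "wx": -0.028, "wy": 0, "wz": 0.227},
    {"x": -0.021, "y": 0.119, "z": -0.003, "wx": -0.028, "wy": 0, "wz": 0.227},
  ],
)

```text
time: 7.45
ee_pos: [0.6023, 0.0051, 0.1093]
tool_rot: [0.561, 0.825, 0.035, -0.05]
force: [-1.4, 0.1, -2.9]
width: 0.0098
grip_force: 30.0
```

```bash
python3 -c "
from plan import *
s=r.get_state();print(s['time'],s['joints'],s['ee_pos'],s['width'],s['grip_force'],s['force'],s['torque']);print(rel(cur(),strap(111.9,7,.006)))
for p,l in((7,.006),(5,.004),(3,.002),(0,0)):print(p,rel(cur(),strap(111.9,p,l)))
c=snap('side','s3');d=snap('top','t3')
f=c['frame'][140:250,170:300];g=d['frame'][150:245,190:303];cv2.imwrite('pics/c5.png',np.hstack([cv2.resize(x[:,:,::-1],(400,340),interpolation=2) for x in(f,g)]))
"
```

```text
7.45 [ 0.27884925  0.55548194 -0.4192541   1.70525313  0.12131194  0.95881771
  0.21805065] [0.60230539 0.00509093 0.10932492] 0.009825214654232856 29.992832243442535 [-1.44366544  0.05927134 -2.86639596] [-0.06544464 -0.12696733 -0.00691595]
{'x': 0.003, 'y': -0.003, 'z': 0.002, 'wx': 0.001, 'wy': 0.0, 'wz': -0.004}
7 {'x': 0.003, 'y': -0.003, 'z': 0.002, 'wx': 0.001, 'wy': 0.0, 'wz': -0.004}
5 {'x': 0.004, 'y': -0.003, 'z': 0.019, 'wx': 0.001, 'wy': -0.022, 'wz': -0.004}
3 {'x': 0.003, 'y': -0.003, 'z': 0.036, 'wx': 0.001, 'wy': -0.044, 'wz': -0.004}
0 {'x': 0.003, 'y': -0.003, 'z': 0.059, 'wx': 0.001, 'wy': -0.078, 'wz': -0.004}
```

View pics/c5.png

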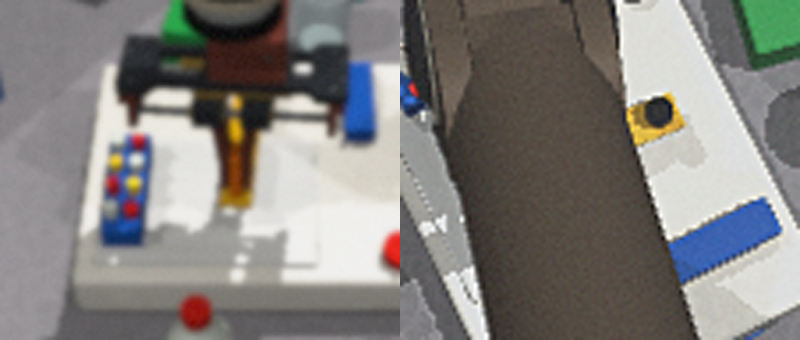

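The left half shows the strap at (237,180) pointing out over the platform. The arm hides the stud in both views, so I'll lower slowly and watch the force.

Emit:
carry_out(
  commands=[
    {"x": 0.004, "y": -0.003, "z": 0.01, "wx": 0, "wy": -0.011, "wz": -0.004},
    {"x": 0.004, "y": -0.003, "z": 0.019, "wx": 0, "wy": -0.022, "wz": -0.004},
    {"x": 0.003, "y": -0.003, "z": 0.028, "wx": 0, "wy": -0.033, "wz": -0.004},
    {"x": 0.003, "y": -0.003, "z": 0.036, "wx": 0, "wy": -0.044, "wz": -0.004},
    {"x": 0.003, "y": -0.003, "z": 0.036, "wx": 0, "wy": -0.044, "wz": -0.004},
  ],
)

```text
time: 8.05
ee_pos: [0.5995, 0.008, 0.0951]
tool_rot: [0.561, 0.828, 0.015, -0.021]
force: [1.5, -2.0, -3.0]
width: 0.0099
grip_force: 30.0
```

```bash
python3 -c "
from plan import *
s=r.get_state();print(s['time'],s['ee_pos'],s['force'],s['torque'])
for p,l in((3,.002),(1.5,.001),(0,0)):print(p,rel(cur(),strap(111.9,p,l)))
"
```

```text
8.05 [0.59950735 0.00799282 0.09505408] [ 1.51503547 -2.02308638 -2.96653156] [-0.53132694 -0.28720654  0.01151597]
3 {'x': -0.001, 'y': 0.001, 'z': -0.0, 'wx': 0.0, 'wy': 0.0, 'wz': -0.001}
1.5 {'x': -0.001, 'y': 0.001, 'z': 0.011, 'wx': 0.0, 'wy': -0.016, 'wz': -0.001}
0 {'x': -0.0, 'y': 0.001, 'z': 0.023, 'wx': 0.0, 'wy': -0.033, 'wz': -0.001}
```

Emit:
carry_out(
  commands=[
    {"x": -0.001, "y": 0, "z": 0.006, "wx": 0, "wy": -0.008, "wz": 0},
    {"x": -0.002, "y": 0, "z": 0.011, "wx": 0, "wy": -0.016, "wz": 0},
    {"x": -0.002, "y": 0, "z": 0.017, "wx": 0, "wy": -0.025, "wz": 0},
    {"x": -0.002, "y": 0, "z": 0.02, "wx": 0, "wy": -0.033, "wz": 0},
    {"x": -0.002, "y": 0, "z": 0.02, "wx": 0, "wy": -0.033, "wz": 0},
  ],
)

```text
time: 8.55
ee_pos: [0.5995, 0.0085, 0.0871]
tool_rot: [0.561, 0.828, 0.001, -0.001]
force: [-0.1, -0.1, -2.5]
width: 0.0101
grip_force: 30.0
```

```bash
python3 -c "
from plan import *
s=r.get_state();print(s['time'],s['ee_pos'],s['force'],s['torque'],rel(cur(),strap(111.9)))
"
```

```text
8.55 [0.59950016 0.00851626 0.08705211] [-0.07698772 -0.14574908 -2.53493977] [ 0.11333124 -0.05819484 -0.05511528] {'x': -0.0, 'y': 0.0, 'z': 0.003, 'wx': 0.0, 'wy': -0.001, 'wz': -0.001}
```

The TCP is within 0.5 mm of its height when gripped on the rest, with no upward push, so the slot has dropped over the stud. I'll open, back off and look.

Emit:
carry_out(
  commands=[
    {"x": 0, "y": 0, "z": 0.001, "wx": 0, "wy": 0, "wz": 0},
    {"x": 0, "y": 0, "z": 0.001, "wx": 0, "wy": 0, "wz": 0},
  ],
)

```text
time: 8.75
ee_pos: [0.5999, 0.0077, 0.0869]
tool_rot: [0.561, 0.828, 0.001, -0.001]
force: [0.1, -0.7, -2.5]
width: 0.0098
grip_force: 30.0
```

Emit:
carry_out(
  commands=[
    {"x": 0, "y": 0, "z": 0, "wx": 0, "wy": 0, "wz": 0},
    {"x": 0, "y": 0, "z": 0, "wx": 0, "wy": 0, "wz": 0},
    {"x": 0, "y": 0, "z": 0, "wx": 0, "wy": 0, "wz": 0},
    {"x": 0, "y": 0, "z": 0, "wx": 0, "wy": 0, "wz": 0},
    {"x": 0, "y": 0, "z": 0, "wx": 0, "wy": 0, "wz": 0},
  ],
  grip=-0.1,
)

```text
time: 9.25
ee_pos: [0.5999, 0.0077, 0.087]
tool_rot: [0.561, 0.828, 0.001, -0.0]
force: [0.2, -0.2, -0.2]
width: 0.0464
grip_force: 0.0
```

Emit:
carry_out(
  commands=[
    {"x": 0, "y": 0, "z": -0.05, "wx": 0, "wy": 0, "wz": 0},
    {"x": 0, "y": 0, "z": -0.15, "wx": 0, "wy": 0, "wz": 0},
    {"x": 0, "y": 0, "z": -0.25, "wx": 0, "wy": 0, "wz": 0},
    {"x": 0, "y": 0, "z": -0.35, "wx": 0, "wy": 0, "wz": 0},
    {"x": 0, "y": 0, "z": -0.35, "wx": 0, "wy": 0, "wz": 0},
  ],
)

```text
time: 9.75
ee_pos: [0.6027, 0.008, 0.233]
tool_rot: [0.561, 0.828, 0.004, 0.003]
force: [0.4, 0.3, -0.1]
width: 0.0483
grip_force: 0.0
```

Emit:
carry_out(
  commands=[
    {"x": -0.1, "y": -0.1, "z": 0, "wx": 0, "wy": 0, "wz": 0},
    {"x": -0.2, "y": -0.2, "z": 0, "wx": 0, "wy": 0, "wz": 0},
    {"x": -0.3, "y": -0.3, "z": 0, "wx": 0, "wy": 0, "wz": 0},
    {"x": -0.4, "y": -0.4, "z": 0, "wx": 0, "wy": 0, "wz": 0},
    {"x": -0.4, "y": -0.4, "z": 0, "wx": 0, "wy": 0, "wz": 0},
  ],
)

```text
time: 10.25
ee_pos: [0.5078, -0.205, 0.226]
tool_rot: [0.563, 0.826, -0.0, -0.001]
force: [0.2, 1.0, -0.1]
width: 0.0487
grip_force: 0.0
```

```bash
python3 -c "
from plan import *
s=r.get_state();print(s['time'],s['ee_pos'],s['force'])
c=snap('side','s4');d=snap('top','t4')
f=c['frame'][140:250,170:300];g=d['frame'][150:245,190:303];cv2.imwrite('pics/c6.png',np.hstack([cv2.resize(x[:,:,::-1],(400,340),interpolation=2) for x in(f,g)]))
"
```

```text
10.25 [ 0.50778765 -0.20499133  0.22601105] [ 0.18418769  0.98540515 -0.09939433]
```

View pics/c6.png

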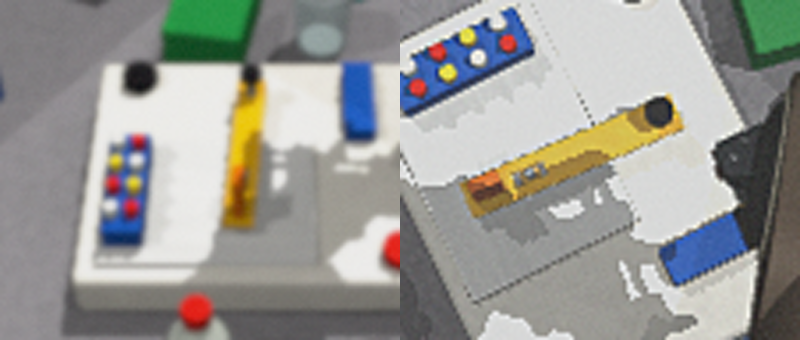

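In the top half the steel stud shows inside the slot at (530,172), with the tab at (485,185). I'll check the tab's height against its value on the rest (0.0997 m).

```bash
python3 - <<'E'
import io,contextlib
with contextlib.redirect_stdout(io.StringIO()):
    from m import *
lo,hi=B['tab'][:2]
c1,s1=cen('t4',lo,hi,(310,290,350,330));c2,s2=cen('s4',lo,hi,(365,290,402,335));print(c1,s1,c2,s2,tri(c1,c2))
lo,hi=B['yellow'][:2]
c=[]
for f,b in(('t4',(300,260,425,330)),('s4',(370,240,405,340))):
    fr=ld(f)['frame'];h=cv2.cvtColor(fr,cv2.COLOR_RGB2HSV);m=cv2.inRange(h,(5,120,50),(32,255,255))
    k=np.zeros_like(m);x0,y0,x1,y1=[int(q*.64) for q in b];k[y0:y1,x0:x1]=m[y0:y1,x0:x1]
    print(f,cv2.minAreaRect(cv2.findNonZero(k)))
    im=cv2.resize(fr[y0-8:y1+8,x0-8:x1+8],None,fx=7 if f=='t4' else 6,fy=7 if f=='t4' else 6,interpolation=2);c.append(im)
cv2.imwrite('pics/c7.png',c[0][:,:,::-1]) ; print(c[0].shape)
X=PVd=np.array([.6512,-.1196]);d=np.array([np.cos(np.radians(111.9)),np.sin(np.radians(111.9))])
# far end top-face midpoint if home / if tipped to platform
for z in(.077,.067,.086):
    e=X+d*.154;print(z,proj(t,[*e,z]),proj(s,[*e,z]))
E
```

```text
[213.33333333 200.21212121] [209 198  10   6  33] [247.325 200.9  ] [246 194   4  16  40] [0.60028776 0.01045224 0.10456805]
t4 ((232.1864013671875, 178.54736328125), (41.9230842590332, 64.5384750366211), 67.38013458251953)
s4 ((248.92071533203125, 189.45175170898438), (10.048503875732422, 47.58506774902344), 4.763641834259033)
(427, 672, 3)
0.077 [209.51138   204.8523427] [247.0341739  211.54947321]
0.067 [209.86539691 205.45839275] [247.14416892 213.81239807]
0.086 [209.18821893 204.2991155 ] [246.9336308 209.4810024]
```

View pics/c7.png

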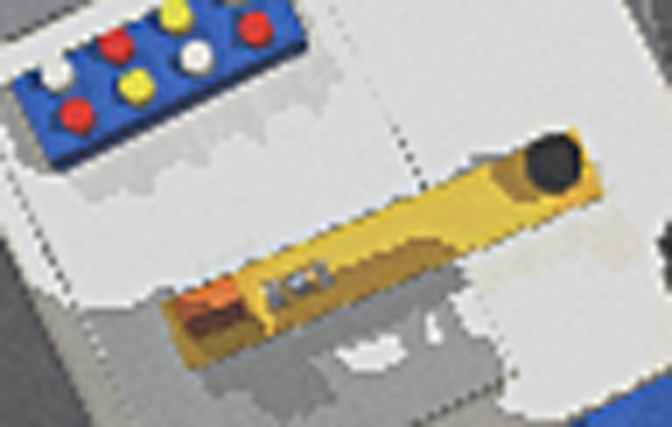

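The crop shows the stud's bright top standing in the middle of the slot at (297,283). The TCP height and wrist force at release agree that the strap is home, and the arm is clear.

```bash
python3 -c "
from station import job
print(job.finish_job())"
```

```text
the job is handed in; nothing more can be done
None
```

I lifted the yellow strap, swung it onto the stud, lowered it home on the collar and released it, then handed the job in at about 10 s; the last images show the stud standing in the slot, but no verdict came back.

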